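# Spin-check three cleaned skate wheels on their stand

### The job

The three mint-green skate wheels on the slotted stand have just had their cleaned bearings put back: check that each runs freely by brushing its tread lightly with the fingertips so that it turns at least an eighth of a turn on its axle. Start with the wheel at the end where the steel pan stands, then the middle one, then the one at the far end, and do not turn a wheel before its turn comes. Touch the wheels only gently, leave every axle down in its slots, and do not disturb the pan, toe stop, bearing puller or spacer.

Things in the scene. Friction and masses are not known exactly. Their poses are not given: they have to be found in the camera images.
- stand: Slotted aluminium stand, fixed to the counter: foot plate 100 x 230 x 5 mm, two flanges along it (outer faces 48 mm apart, top edges 49 mm above the counter). Three wheels stand between them in a row, 75 mm apart, each on an axle across the flanges, rising to 73 mm. Origin: centre of the foot plate's underside. x: across the stand; y: along the row; z: up.
- axle_a: Steel axle, 70 mm long, of the wheel at the stand's +y end (75 mm from its middle), loose in open slots (it could be lifted out), carrying a mint-green urethane wheel 62 mm in diameter, 32 mm wide, its tread flat over the middle 16 mm. Origin: centre of axle and wheel, 42 mm above the counter; the top of the tread is 31 mm above this point. x: along the axle; y: along the row; z: up.
- axle_b: Steel axle, 70 mm long, of the middle wheel, loose in open slots (it could be lifted out), carrying a mint-green urethane wheel 62 mm in diameter, 32 mm wide, its tread flat over the middle 16 mm. Origin: centre of axle and wheel, 42 mm above the counter; the top of the tread is 31 mm above this point. x: along the axle; y: along the row; z: up.
- axle_c: Steel axle, 70 mm long, of the wheel at the stand's -y end (75 mm from its middle), loose in open slots (it could be lifted out), carrying a mint-green urethane wheel 62 mm in diameter, 32 mm wide, its tread flat over the middle 16 mm. Origin: centre of axle and wheel, 42 mm above the counter; the top of the tread is 31 mm above this point. x: along the axle; y: along the row; z: up.
- wheel_a (a joint): Turn of the wheel on axle_a (rad), 0 at the start, no limit; positive when the top of its tread moves towards the stand's -y. It runs freely: the tread follows a fingertip that rests lightly on it and is drawn along the row, and runs on a little after. Firm: it gives under 1 mm at a few newtons, so come down at 30 mm/s or less.
- wheel_b (a joint): Turn of the wheel on axle_b (rad), 0 at the start, no limit; positive when the top of its tread moves towards the stand's -y. It runs freely: the tread follows a fingertip that rests lightly on it and is drawn along the row, and runs on a little after. Firm: it gives under 1 mm at a few newtons, so come down at 30 mm/s or less.
- wheel_c (a joint): Turn of the wheel on axle_c (rad), 0 at the start, no limit; positive when the top of its tread moves towards the stand's -y. It runs freely: the tread follows a fingertip that rests lightly on it and is drawn along the row, and runs on a little after. Firm: it gives under 1 mm at a few newtons, so come down at 30 mm/s or less.
- pan: Brushed stainless pan, about 168 x 128 mm over its rim (longer along its x) and 30 mm high, loose, with a few bearings in it. It stands beyond one end of the stand, on the stand's +y or -y side. Origin: centre of its underside. Leave alone.
- toe_stop: Black nylon toe stop standing on its face: 48 mm head, 29 mm high, with a threaded steel stem 15 mm thick up to 59 mm high; loose, beyond the end of the stand opposite the pan. Origin: centre of its underside. Leave alone.
- puller: Red plastic bearing puller lying on the counter on the robot's side of the stand: 115 mm long along its y, 70 mm cross grip at the -y end, split steel jaw at the +y end, 18 mm high; loose. Origin: on its underside, near the middle. Leave alone.
- spacer: Brass axle spacer tube standing upright on the counter beyond the stand: 13 mm outside diameter, 30 mm high; loose. Origin: centre of its lower end. Leave alone.
Not all that is in view belongs to the job. Leave any orange look-alike of the axle_b alone. Leave any blue look-alike of the axle_c alone.

How it is judged (in metres and radians):
On the way, in this order (a step that is already met when the one before it is completed fails the run):
1. the wheel at the pan's end has been turned an eighth of a turn (((y of pan in the frame of stand above 0 m and (value of joint wheel_a above 0.7 rad or value of joint wheel_a below -0.7 rad)) or (y of pan in the frame of stand below 0 m and (value of joint wheel_c above 0.7 rad or value of joint wheel_c below -0.7 rad)))), for 0.1 s.
2. then the middle wheel has been turned an eighth of a turn ((value of joint wheel_b above 0.7 rad or value of joint wheel_b below -0.7 rad)), for 0.1 s.
3. then the wheel at the other end has been turned an eighth of a turn (((y of pan in the frame of stand above 0 m and (value of joint wheel_c above 0.7 rad or value of joint wheel_c below -0.7 rad)) or (y of pan in the frame of stand below 0 m and (value of joint wheel_a above 0.7 rad or value of joint wheel_a below -0.7 rad)))), for 0.1 s.
At the end, for the whole second after the job is handed in: Each wheel has been turned at least 40 degrees from its start, either way; each axle lies in its slots (centre 39 to 45 mm above the counter, within 4 mm of its place along the row); pan, toe stop, puller and spacer within 20 mm of their starts, toe stop and spacer upright ((value of joint wheel_a above 0.7 rad or value of joint wheel_a below -0.7 rad) and (value of joint wheel_b above 0.7 rad or value of joint wheel_b below -0.7 rad) and (value of joint wheel_c above 0.7 rad or value of joint wheel_c below -0.7 rad) and height (world z) of axle_a between 0.039 and 0.045 m and y of axle_a in the frame of stand between 0.071 and 0.079 m and angle between each of axle_a, axle_b, axle_c's own z axis and vertical below 0.15 rad and height (world z) of axle_b between 0.039 and 0.045 m and y of axle_b in the frame of stand between -0.004 and 0.004 m and height (world z) of axle_c between 0.039 and 0.045 m and y of axle_c in the frame of stand between -0.079 and -0.071 m and distance of each of pan, toe_stop, puller, spacer from where it was at the start of the episode below 0.02 m and angle between each of spacer, toe_stop's own z axis and vertical below 0.3 rad); the robot touches nothing.
It fails at once if the middle wheel was turned (over 7 degrees) before the wheel at the pan's end had its eighth of a turn ((value of joint wheel_b above 0.12 rad or value of joint wheel_b below -0.12 rad) and not ((y of pan in the frame of stand above 0 m and (value of joint wheel_a above 0.7 rad or value of joint wheel_a below -0.7 rad)) or (y of pan in the frame of stand below 0 m and (value of joint wheel_c above 0.7 rad or value of joint wheel_c below -0.7 rad)))).
It fails at once if the last wheel was turned (over 7 degrees) before the middle one had its eighth of a turn (((y of pan in the frame of stand above 0 m and (value of joint wheel_c above 0.12 rad or value of joint wheel_c below -0.12 rad)) or (y of pan in the frame of stand below 0 m and (value of joint wheel_a above 0.12 rad or value of joint wheel_a below -0.12 rad))) and not (value of joint wheel_b above 0.7 rad or value of joint wheel_b below -0.7 rad)).
It fails at once if a wheel was struck or pressed with more than 40 N (contact force between any of the fingers, the arm and axle_a above 40 N or contact force between any of the fingers, the arm and axle_b above 40 N or contact force between any of the fingers, the arm and axle_c above 40 N).
It fails at once if a wheel and its axle were lifted or pushed out of the slots (moved more than 8 mm) (distance of any of axle_a, axle_b, axle_c from where it was at the start of the episode above 0.008 m).
It fails at once if a bystander was moved more than 20 mm (distance of any of pan, toe_stop, puller, spacer from where it was at the start of the episode above 0.02 m).
It also fails if it takes over 48 s, if anything falls off the work surface, if the arm or the gripper's body presses on something with over 40 N, if the wrist force passes 120 N, or if a joint passes its speed limit or range.

### The arm

A 6-joint arm with a two-finger parallel gripper is mounted at the origin on the work surface. World frame = base frame: x ahead of the robot, y to its left, z up, the work surface at z = 0. Lengths are in mm, angles in rad, forces in N, time in s.
With the tool pointing down it reaches from about 350 to 975 mm from the base axis. Payload 7.1 kg.
Tool frame: the origin (TCP) lies at the very end of the fingers, on their centre line; the grasp point (between the pads) lies 19 mm behind it; z points along the fingers, y is the direction in which the jaws open and shut (so a half turn about z gives the same grasp; the last joint's range is limited). The gripper opens to 88 mm and grips with 3 to 60 N. Pads are 20 mm wide; open, the fingers measure 115 mm over their backs; the gripper's body (75 mm by 178 mm) begins 61 mm behind the grasp point.
Start: joints at [-1.363, 0.423, 1.63, -0, 1.089, -0.019], TCP at [140.557, -608.973, 222.675] pointing down, gripper open.
Joint ranges: [-3, 3], [-0.9, 2.11], [0.09, 2.58], [-1.31, 4.45], [0.11, 2.69], [-2.54, 2.54]. Speed limits (rad/s): [2.39, 2.39, 3.01, 3.14, 3.14, 3.14].

### API

Orientations are given as a rotation vector (axis times angle).
In Python, from workcell import monitor, vision, order, find_in, regions_of, place_of gives the robot as it stands. The module is installed in compiled form; this text tells all that it offers.
- The arm moves only by the tool carry_out, never from a script. Its argument "targets" is a list of rows, each a list of 3 entries, a list of its own where there are three numbers: the turn, a rotation vector about the world's x, y, z in degrees, then the shift along the world's x, y, z in mm, then the finger opening in mm, from 0 to 87.8. In form: [[[rx, ry, rz], [x, y, z], hand], ...]. A call has 1 to 10 rows; each row is the pose to reach, as a shift and turn from the pose commanded when the call began; what a row does not reach only later rows make up. A row lasts 1/12 s, in which the tool goes at most 41.7 mm and 7.16 degrees, less where a joint would pass 70% of its speed; a pose out of reach is approached as far as the arm can. A call with a gripper value outside its range is refused whole. The fingers move at their own pace and stop on an object; the grip force is fixed at half the most. Time passes only in rows, so rows that repeat a pose let the fingers close. It gives the time, the measured TCP pose, the force and the opening at its end, in the units of the state.
- monitor.get_obs(): the state, without advancing time (a new reading comes with each control period).
- vision.get_image(name): name is "side" or "top"; returns the picture (420x560x3 uint8, red, green, blue); there is no depth.
- vision.camera_model(name): a dict with "K" (3x3 intrinsics, pixels), "dist" ([k1, k2, p1, p2, k3] as OpenCV has them; the pictures are not rectified), "rvec" (rotation vector, rad) and "tvec" (3), from world to camera coordinates, as OpenCV has them. Camera axes: x right, y down, z forward; pixel columns grow to the right and rows downward; lengths in mm; the calibration is good to about 2 mm. A picture is of the moment at which its call begins. camera_model takes no time and is no camera call.
- order.close_job(): hands the job in, once; it reports no verdict.
Trained networks look in the newest picture that a camera, given by its name, has taken for a name from the list of things; names that differ only in an ending like _2 or _b are one class to them, and where a whole thing is asked for, a point or a joint stands for the part that bears it (a point fixed in the world has none). Each returns a list of dicts, best first, with "confidence" (0 to 1); they miss things now and then, are a little off and sometimes report something else, mostly with a low value. They report only what shows in the picture. A call takes as long as a camera call. They do not tell look-alikes from the thing itself.
- find_in(query, camera): "point" ([x, y, z] in mm, in the coordinates of the camera as it stood for that picture, good to about 4 mm: the middle of the surface that is visible of it).
- regions_of(query, camera): "mask" (420x560 bool, what is visible of it).
- place_of(query, camera): "point" ([x, y, z] in mm, in the coordinates of the camera as it stood for that picture, good to about 4 mm: a listed point, or the origin of a listed thing).
The state is a dict: "t": time; "qpos": joint angles; "qvel": joint speeds; "joint_torque": joint torques, N m; "ee_pos": TCP position; "orientation": TCP orientation; "ft_force": force on the tool from outside, world axes, zero at the start; "moment": the same for the moment, N m; "width": finger opening in mm.
Only numpy, scipy, OpenCV 4.12 (cv2) and the standard library are available. Lean on these libraries where they do the work, as an engineer would, in place of code of your own. Each camera call takes 0.05 s, during which the arm holds its last target.

## Working session

There is one attempt and no reset: what is moved stays moved. The work goes in short steps, Python scripts to look and compute and a tool call to move; the robot and the scene stay as the last step left them, time stands still between calls to the robot, and variables do not carry over. Pictures are saved under pics/ and viewed, and the job is handed in when it is done.

Besides the shell and the picture viewer there is one more tool, called as name(argument=value, ...), one argument or row to a line, values as JSON. carry_out: Moves the arm, as the interface text tells. Its arguments: {"type":"object","properties":{"targets":{"type":"array","items":{"type":"array"}}},"required":["targets"]}

```bash
mkdir -p pics; cat > h.py <<'E'
import numpy as np, cv2
from workcell import monitor, vision, order, find_in, regions_of, place_of
def cam(n):
    m=vision.camera_model(n); R=cv2.Rodrigues(np.array(m['rvec'],float))[0]; return np.array(m['K'],float),np.array(m['dist'],float),R,np.array(m['tvec'],float).ravel()
def toworld(p,n):
    K,d,R,t=cam(n); return R.T@(np.array(p)-t)
def proj(P,n):
    m=vision.camera_model(n); return cv2.projectPoints(np.array(P,float).reshape(-1,1,3),np.array(m['rvec'],float),np.array(m['tvec'],float),np.array(m['K'],float),np.array(m['dist'],float))[0].reshape(-1,2)
def ray(uv,n,z):
    K,d,R,t=cam(n); x=cv2.undistortPoints(np.array(uv,float).reshape(-1,1,2),K,d).reshape(-1,2)
    o=-R.T@t; D=np.c_[x,np.ones(len(x))]@R
    return o+D*((z-o[2])/D[:,2])[:,None]
E
python3 - <<'E'
from h import *
print(monitor.get_obs())
for n in('top','side'):
    im=vision.get_image(n); cv2.imwrite(f'pics/{n}0.png',im[:,:,::-1])
    for q in('stand','axle_b','pan','toe_stop','puller','spacer'):
        for r in place_of(q,n): print(n,q,round(r['confidence'],2),toworld(r['point'],n).round(),proj(toworld(r['point'],n),n).round())
E
```

```text
{'t': 0.0, 'qpos': array([-1.36300081e+00,  4.23815933e-01,  1.63066367e+00, -1.14048495e-05,
        1.08859273e+00, -1.90310820e-02]), 'qvel': array([ 0.00089782,  0.00053692,  0.00141437,  0.0015298 ,  0.00030086,
       -0.00020324]), 'joint_torque': array([-3.72312516e-04, -5.44634628e+01, -2.73666251e+01,  6.44262764e-02,
        2.27873161e-02, -1.37520647e-04]), 'ee_pos': array([ 140.44590197, -608.4621241 ,  221.9275875 ]), 'orientation': array([-3.11994618e+00, -3.55376719e-01,  2.34730134e-04]), 'ft_force': array([-0.08279539, -0.49518776,  0.41615804]), 'moment': array([ 0.03062036,  0.0536009 , -0.02791132]), 'width': 87.78488814593354}
top stand 0.67 [598. -57.  -0.] [[345. 184.]]
top axle_b 0.9 [602. -58.  43.] [[349. 177.]]
top axle_b 0.88 [ 755. -128.   32.] [[386.  95.]]
top axle_b 0.83 [624.  16.  38.] [[307. 165.]]
top axle_b 0.73 [ 580. -133.   43.] [[392. 190.]]
top axle_b 0.7 [368. -29.  28.] [[332. 313.]]
top pan 0.8 [ 552. -280.   -4.] [[466. 210.]]
top toe_stop 0.56 [675. 160.   5.] [[229. 141.]]
top puller 0.84 [462. -91.   0.] [[364. 258.]]
top spacer 0.61 [ 581. -134.   41.] [[393. 189.]]
top spacer 0.56 [719.  -1.   3.] [[315. 120.]]
side stand 0.78 [600. -56.   2.] [[308. 262.]]
side axle_b 0.92 [620.  15.  40.] [[307. 219.]]
side axle_b 0.92 [ 755. -132.   33.] [[405. 268.]]
side axle_b 0.89 [372. -25.  32.] [[182. 268.]]
side axle_b 0.65 [ 577. -128.   41.] [[310. 288.]]
side axle_b 0.63 [603. -56.  40.] [[311. 251.]]
side pan 0.88 [ 550. -282.    1.] [[323. 390.]]
side toe_stop 0.82 [680. 155.  -5.] [[312. 178.]]
side puller 0.89 [462. -88.   3.] [[240. 294.]]
side spacer 0.66 [722.  -3.   0.] [[357. 227.]]
```

View pics/top0.png

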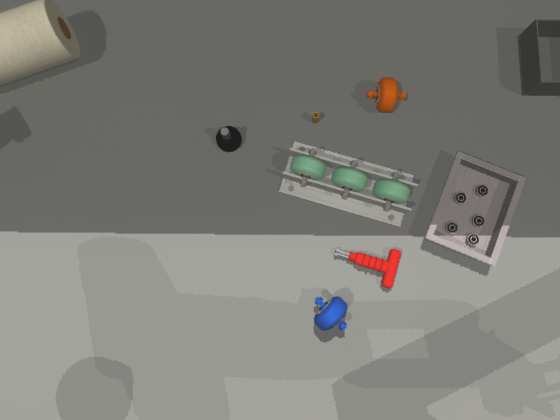

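View pics/side0.png

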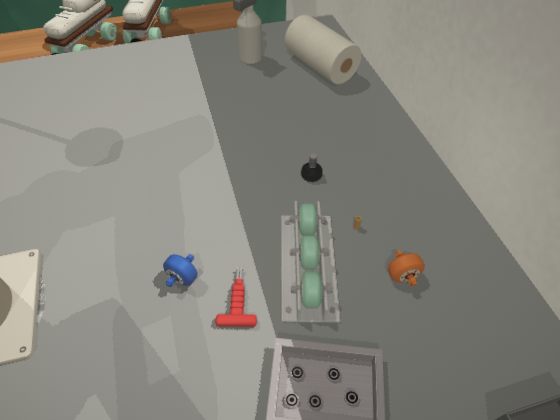

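```bash
python3 - <<'E'
from h import *
a=cv2.imread('pics/top0.png')[120:240,280:440]; cv2.imwrite('pics/c1.png',cv2.resize(a,None,fx=5,fy=5,interpolation=cv2.INTER_CUBIC))
b=cv2.imread('pics/side0.png')[190:340,230:390]; cv2.imwrite('pics/c2.png',cv2.resize(b,None,fx=4,fy=4,interpolation=cv2.INTER_CUBIC))
E
```

```text
(no output)
```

View pics/c1.png

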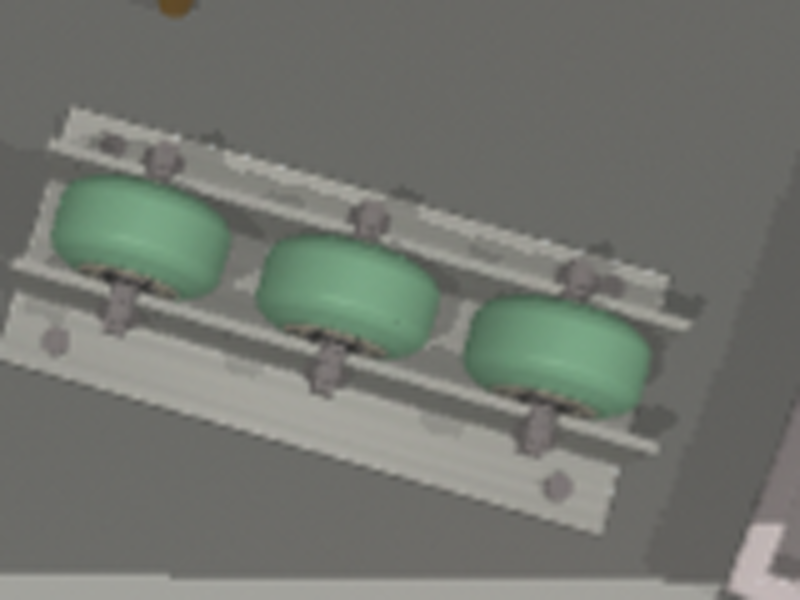

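View pics/c2.png

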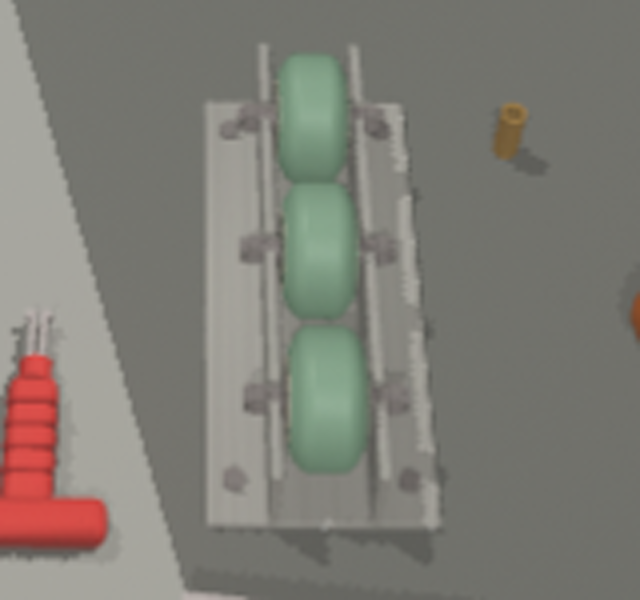

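Three mint wheels sit in the stand (top view pixels 392,190; 349,177; 307,165). The pan (466,210) is next to the first of these. The orange wheel (386,95) and blue wheel (331,313) are off the stand and are the look-alikes. The order is therefore about (580,-129), then (601,-57), then (622,15), with the row running along (0.286, 0.958). I'll close the fingers, turn the jaw axis onto the row and go above the first wheel.

carry_out(
  targets=[
    [[0,0,-29.6],[442,489,-50],0],
    [[0,0,-29.6],[442,489,-50],0],
    [[0,0,-29.6],[442,489,-50],0],
    [[0,0,-29.6],[442,489,-50],0],
    [[0,0,-29.6],[442,489,-50],0],
    [[0,0,-29.6],[442,489,-50],0],
    [[0,0,-29.6],[442,489,-50],0],
    [[0,0,-29.6],[442,489,-50],0],
    [[0,0,-29.6],[442,489,-50],0],
    [[0,0,-29.6],[442,489,-50],0],
  ],
)

```text
t: 1.53
ee_pos: [417.8, -302.1, 191.6]
orientation: [3.108, -0.454, 0.001]
ft_force: [0.6, -0.5, 0.4]
width: 24.1
```

carry_out(
  targets=[
    [[0,0,0],[163,181,-20],0],
    [[0,0,0],[163,181,-20],0],
    [[0,0,0],[163,181,-20],0],
    [[0,0,0],[163,181,-20],0],
    [[0,0,0],[163,181,-20],0],
    [[0,0,0],[163,181,-20],0],
    [[0,0,0],[163,181,-20],0],
    [[0,0,0],[163,181,-20],0],
  ],
)

```text
t: 2.2
ee_pos: [580.4, -121.1, 171.1]
orientation: [3.109, -0.448, -0.0]
ft_force: [0.3, -0.5, 0.7]
width: 0.6
```

```bash
python3 - <<'E'
from h import *
o=monitor.get_obs(); print(o['ee_pos'],o['orientation'],o['width'],o['ft_force'],o['t'])
im=vision.get_image('side'); cv2.imwrite('pics/s1.png',im[:,:,::-1])
# project model: wheel tops / foot plate corners on both
c=np.array([601,-57.3,0]);u=np.array([.2855,.9585,0]);v=np.array([u[1],-u[0],0])
for n in('top','side'):
    f=cv2.imread(f'pics/{n}0.png')
    for s in(-75,0,75):
        for w in(-35,35):
            p=proj(c+s*u+w*v+[0,0,42],n)[0]; cv2.circle(f,tuple(int(x) for x in (p*16).round()),16,(0,0,255),-1,cv2.LINE_AA,4)
    P=[c+a*115*u+b*50*v+[0,0,5] for a,b in((1,1),(1,-1),(-1,-1),(-1,1))]
    cv2.polylines(f,[(proj(P,n)*16).round().astype(int)],True,(0,255,255),1,cv2.LINE_AA,4)
    x,y=(270,120) if n=='top' else (230,190)
    cv2.imwrite(f'pics/o_{n}.png',cv2.resize(f[y:y+150,x:x+170],None,fx=4,fy=4,interpolation=cv2.INTER_CUBIC))
E
```

```text
[ 580.42946006 -121.10355612  171.1036236 ] [ 3.10934823e+00 -4.48382738e-01 -4.08677850e-04] 0.6179154759138012 [ 0.26324743 -0.471761    0.66085375] 2.2
```

View pics/o_top.png

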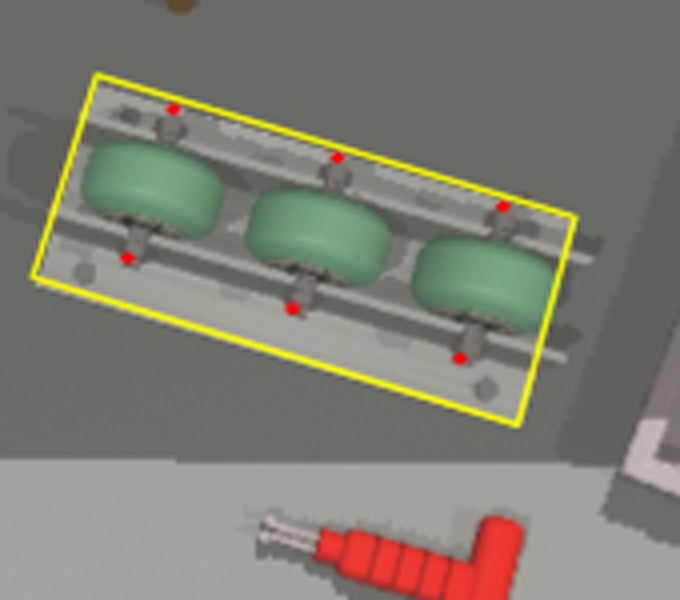

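View pics/o_side.png

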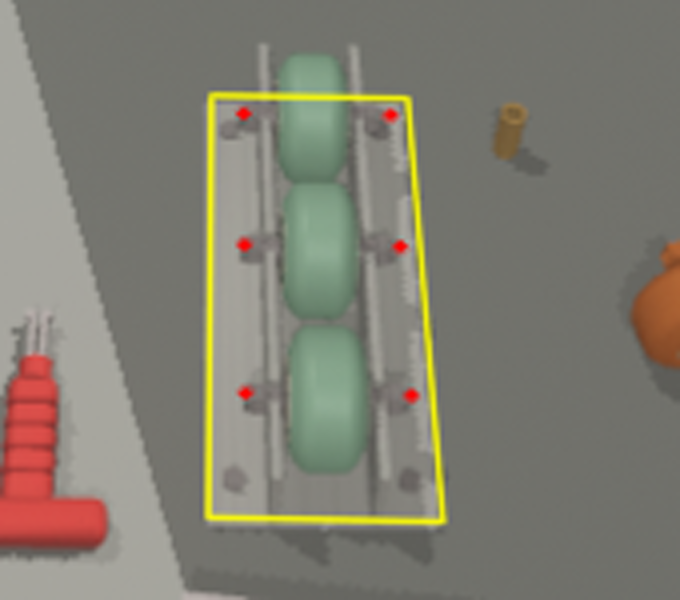

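View pics/s1.png

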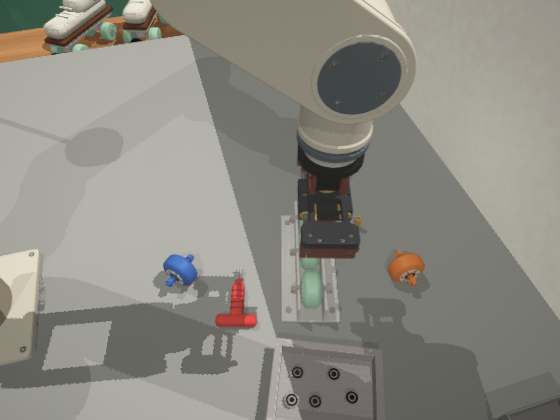

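carry_out(
  targets=[
    [[0,0,0],[1,0,-30],0],
    [[0,0,0],[1,0,-55],0],
    [[0,0,0],[1,0,-75],0],
    [[0,0,0],[1,0,-85],0],
    [[0,0,0],[1,0,-90],0],
    [[0,0,0],[1,0,-92],0],
    [[0,0,0],[1,0,-92],0],
  ],
)

```text
t: 2.83
ee_pos: [580.7, -123.4, 80.0]
orientation: [3.108, -0.455, 0.001]
ft_force: [0.1, -0.7, 0.3]
width: 0.6
```

carry_out(
  targets=[
    [[0,0,0],[0,2,-1.5],0],
    [[0,0,0],[0,2,-3],0],
    [[0,0,0],[0,2,-4],0],
    [[0,0,0],[0,2,-5],0],
    [[0,0,0],[0,2,-5],0],
  ],
)

```text
t: 3.25
ee_pos: [580.7, -120.6, 74.6]
orientation: [3.109, -0.453, 0.0]
ft_force: [-0.1, -0.5, 0.0]
width: 0.6
```

carry_out(
  targets=[
    [[0,0,0],[0,0,-0.5],0],
    [[0,0,0],[0,0,-1],0],
    [[0,0,0],[0,0,-1],0],
  ],
)

```text
t: 3.5
ee_pos: [580.6, -120.7, 73.4]
orientation: [-3.109, 0.454, 0.0]
ft_force: [1.1, 0.2, 0.7]
width: 0.7
```

carry_out(
  targets=[
    [[0,0,0],[0,0,-0.5],0],
    [[0,0,0],[0,0,-0.5],0],
  ],
)

```text
t: 3.67
ee_pos: [580.7, -120.7, 73.0]
orientation: [-3.109, 0.454, -0.0]
ft_force: [-0.5, 0.2, 1.1]
width: 0.8
```

carry_out(
  targets=[
    [[0,0,0],[0,0,-0.4],0],
    [[0,0,0],[0,0,-0.4],0],
  ],
)

```text
t: 3.83
ee_pos: [580.8, -120.7, 72.7]
orientation: [-3.109, 0.454, -0.0]
ft_force: [0.1, 0.1, 3.8]
width: 0.4
```

Light contact at about 3 N. I'll stroke it towards the pan.

carry_out(
  targets=[
    [[0,0,0],[-1,-3.5,0],0],
    [[0,0,0],[-2.2,-7.5,0],0],
    [[0,0,0],[-3.5,-12,0],0],
    [[0,0,0],[-5,-17,0],0],
    [[0,0,0],[-6.5,-22,0],0],
  ],
)

```text
t: 4.25
ee_pos: [574.1, -143.3, 72.6]
orientation: [3.109, -0.454, 0.001]
ft_force: [0.3, 0.2, -0.7]
width: 0.5
```

carry_out(
  targets=[
    [[0,0,0],[-1.5,-5,4],0],
    [[0,0,0],[-1.5,-5,10],0],
    [[0,0,0],[3,10,10],0],
    [[0,0,0],[6.5,22,10],0],
    [[0,0,0],[6.5,22,8],0],
    [[0,0,0],[6.5,22,6],0],
    [[0,0,0],[6.5,22,4],0],
    [[0,0,0],[6.5,22,2.5],0],
    [[0,0,0],[6.5,22,1],0],
    [[0,0,0],[6.5,22,0],0],
  ],
)

```text
t: 5.08
ee_pos: [580.6, -121.0, 72.5]
orientation: [-3.108, 0.454, 0.0]
ft_force: [-1.0, 0.6, 7.0]
width: 0.7
```

carry_out(
  targets=[
    [[0,0,0],[0,0,-0.2],0],
    [[0,0,0],[0,0,-0.2],0],
  ],
)

```text
t: 5.25
ee_pos: [580.6, -120.9, 72.6]
orientation: [-3.108, 0.454, -0.0]
ft_force: [-1.6, 1.3, 4.1]
width: 0.5
```

carry_out(
  targets=[
    [[0,0,0],[-1,-3.5,0],0],
    [[0,0,0],[-2.2,-7.5,0],0],
    [[0,0,0],[-3.5,-12,0],0],
  ],
)

```text
t: 5.5
ee_pos: [577.3, -133.0, 73.1]
orientation: [3.109, -0.453, 0.001]
ft_force: [-1.9, 0.4, 6.6]
width: 0.6
```

carry_out(
  targets=[
    [[0,0,0],[-1.5,-5,-0.2],0],
    [[0,0,0],[-3,-10,-0.5],0],
    [[0,0,0],[-4.5,-15,-1],0],
    [[0,0,0],[-6,-20,4],0],
    [[0,0,0],[-6,-20,12],0],
    [[0,0,0],[0,0,15],0],
  ],
)

```text
t: 6.0
ee_pos: [576.9, -135.2, 88.4]
orientation: [3.107, -0.459, 0.001]
ft_force: [0.9, 0.6, 0.5]
width: 0.5
```

```bash
python3 - <<'E'
from h import *
o=monitor.get_obs(); print(o['ee_pos'],o['ft_force'],o['t'])
for n in('side','top'):
    im=vision.get_image(n)[:,:,::-1]; x,y=(270,120) if n=='top' else (230,190)
    cv2.imwrite(f'pics/w1_{n}.png',cv2.resize(im[y:y+150,x:x+170],None,fx=4,fy=4,interpolation=cv2.INTER_CUBIC))
E
```

```text
[ 576.93590549 -135.20785442   88.38633003] [0.85746994 0.59540203 0.48466058] 6.0
```

View pics/w1_side.png

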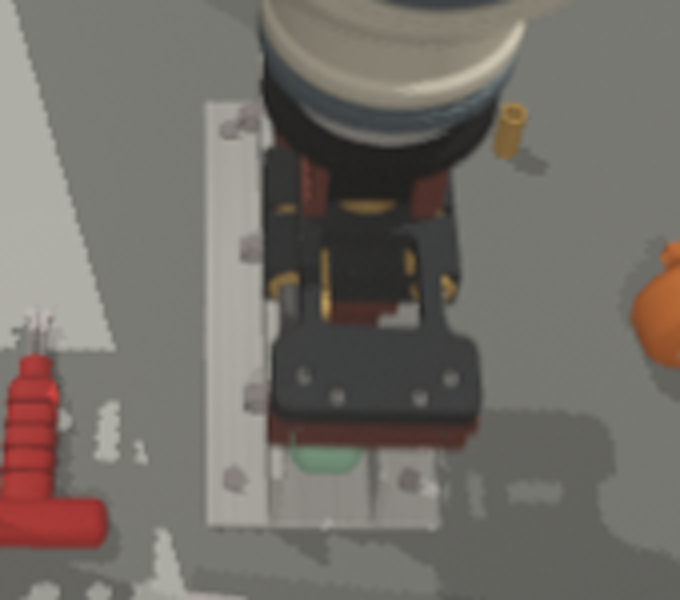

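View pics/w1_top.png

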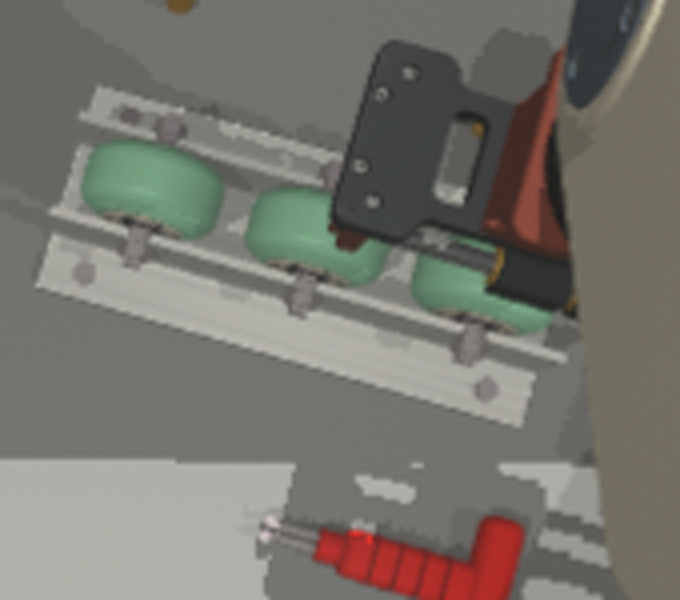

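The camera can't show the wheel's angle. I'll add one more stroke on wheel 1 in the same direction for margin.

carry_out(
  targets=[
    [[0,0,0],[3.5,12,-3],0],
    [[0,0,0],[3.5,12,-6],0],
    [[0,0,0],[3.5,12,-8.5],0],
    [[0,0,0],[3.5,12,-11],0],
    [[0,0,0],[3.5,12,-13],0],
    [[0,0,0],[3.5,12,-14.2],0],
    [[0,0,0],[3.5,12,-14.8],0],
    [[0,0,0],[3.5,12,-14.8],0],
  ],
)

```text
t: 6.77
ee_pos: [580.5, -120.8, 72.7]
orientation: [-3.108, 0.454, 0.0]
ft_force: [-1.0, 0.5, 4.3]
width: 0.2
```

carry_out(
  targets=[
    [[0,0,0],[-1,-3.5,0],0],
    [[0,0,0],[-2,-7,0],0],
    [[0,0,0],[-3,-10.5,0],0],
  ],
)

```text
t: 7.02
ee_pos: [577.6, -131.6, 73.2]
orientation: [3.109, -0.453, 0.0]
ft_force: [-2.4, 0.7, 6.0]
width: 0.6
```

carry_out(
  targets=[
    [[0,0,0],[-1,-3.5,-0.1],0],
    [[0,0,0],[-2,-7,-0.1],0],
  ],
)

```text
t: 7.18
ee_pos: [575.6, -138.7, 72.8]
orientation: [3.108, -0.454, 0.001]
ft_force: [-1.2, -0.8, 2.3]
width: 0.3
```

carry_out(
  targets=[
    [[0,0,0],[-1,-3.5,-0.2],0],
    [[0,0,0],[-2,-7,-0.4],0],
  ],
)

```text
t: 7.35
ee_pos: [573.5, -145.7, 71.9]
orientation: [3.109, -0.454, 0.0]
ft_force: [0.4, 0.8, 0.3]
width: 0.7
```

Contact held for more than 18 mm per stroke over three strokes, so wheel 1 should be past 1.5 rad. Next is the middle wheel.

carry_out(
  targets=[
    [[0,0,0],[-1,-4,10],0],
    [[0,0,0],[0,0,30],0],
    [[0,0,0],[10,34,30],0],
    [[0,0,0],[20,68,30],0],
    [[0,0,0],[28.4,96.4,30],0],
    [[0,0,0],[28.4,96.4,22],0],
    [[0,0,0],[28.4,96.4,14],0],
    [[0,0,0],[28.4,96.4,10],0],
    [[0,0,0],[28.4,96.4,8],0],
    [[0,0,0],[28.4,96.4,7],0],
  ],
)

```text
t: 8.18
ee_pos: [601.3, -49.9, 78.4]
orientation: [3.108, -0.456, -0.002]
ft_force: [-0.0, -0.0, -0.7]
width: 0.6
```

carry_out(
  targets=[
    [[0,0,0],[0,0,-2],0],
    [[0,0,0],[0,0,-4],0],
    [[0,0,0],[0,0,-5],0],
    [[0,0,0],[0,0,-5.5],0],
    [[0,0,0],[0,0,-6],0],
  ],
)

```text
t: 8.6
ee_pos: [602.0, -48.9, 73.1]
orientation: [-3.109, 0.454, -0.0]
ft_force: [0.4, 0.4, -0.5]
width: 0.5
```

carry_out(
  targets=[
    [[0,0,0],[0,0,-0.4],0],
    [[0,0,0],[0,0,-0.4],0],
  ],
)

```text
t: 8.77
ee_pos: [602.2, -48.7, 72.9]
orientation: [-3.109, 0.454, -0.001]
ft_force: [0.1, 0.3, 1.9]
width: 0.6
```

carry_out(
  targets=[
    [[0,0,0],[0,0,-0.3],0],
    [[0,0,0],[0,0,-0.3],0],
  ],
)

```text
t: 8.93
ee_pos: [602.2, -48.7, 72.7]
orientation: [-3.109, 0.453, -0.001]
ft_force: [-0.8, 0.6, 3.5]
width: 0.5
```

carry_out(
  targets=[
    [[0,0,0],[-1,-3.5,-0.1],0],
    [[0,0,0],[-2,-7,-0.1],0],
    [[0,0,0],[-3,-10.5,-0.1],0],
  ],
)

```text
t: 9.18
ee_pos: [599.4, -59.5, 73.2]
orientation: [-3.109, 0.453, -0.002]
ft_force: [-2.3, 0.6, 7.5]
width: 0.4
```

carry_out(
  targets=[
    [[0,0,0],[-1,-3.5,-0.1],0],
    [[0,0,0],[-2,-7,-0.1],0],
  ],
)

```text
t: 9.35
ee_pos: [597.3, -66.7, 72.8]
orientation: [3.109, -0.453, 0.001]
ft_force: [-1.1, -1.2, 4.1]
width: 0.8
```

carry_out(
  targets=[
    [[0,0,0],[-1,-3.5,-0.2],0],
    [[0,0,0],[-2,-7,-0.4],0],
    [[0,0,0],[-2.3,-8,6],0],
    [[0,0,0],[-2,-7,14],0],
    [[0,0,0],[5,17.5,12],0],
    [[0,0,0],[5,17.5,9],0],
    [[0,0,0],[5,17.5,6],0],
    [[0,0,0],[5,17.5,4],0],
    [[0,0,0],[5,17.5,2],0],
    [[0,0,0],[5,17.5,0.5],0],
  ],
)

```text
t: 10.18
ee_pos: [601.7, -49.2, 72.5]
orientation: [-3.109, 0.454, 0.001]
ft_force: [-1.1, 0.3, 7.8]
width: 0.5
```

carry_out(
  targets=[
    [[0,0,0],[0,0,-0.3],0],
    [[0,0,0],[0,0,-0.3],0],
  ],
)

```text
t: 10.35
ee_pos: [601.9, -49.1, 72.6]
orientation: [-3.108, 0.455, 0.0]
ft_force: [-1.5, -0.0, 5.3]
width: 0.5
```

Second stroke on the middle wheel, then a third.

carry_out(
  targets=[
    [[0,0,0],[-1,-3.5,0],0],
    [[0,0,0],[-2,-7,0],0],
    [[0,0,0],[-3,-10.5,0],0],
  ],
)

```text
t: 10.6
ee_pos: [599.1, -59.7, 73.2]
orientation: [-3.108, 0.454, -0.0]
ft_force: [-1.8, 0.3, 7.8]
width: 0.5
```

carry_out(
  targets=[
    [[0,0,0],[-1,-3.5,-0.1],0],
    [[0,0,0],[-2,-7,-0.1],0],
    [[0,0,0],[-3,-10.5,-0.3],0],
    [[0,0,0],[-3.3,-11.5,6],0],
    [[0,0,0],[-3,-10.5,14],0],
    [[0,0,0],[3,10.5,12],0],
    [[0,0,0],[3,10.5,9],0],
    [[0,0,0],[3,10.5,6],0],
    [[0,0,0],[3,10.5,4],0],
    [[0,0,0],[3,10.5,2],0],
  ],
)

```text
t: 11.43
ee_pos: [601.6, -49.1, 74.0]
orientation: [3.109, -0.454, -0.001]
ft_force: [-0.4, 0.3, 0.8]
width: 0.2
```

carry_out(
  targets=[
    [[0,0,0],[0,0,-1.2],0],
    [[0,0,0],[0,0,-2],0],
    [[0,0,0],[0,0,-2],0],
  ],
)

```text
t: 11.68
ee_pos: [601.9, -49.0, 72.6]
orientation: [-3.108, 0.454, 0.0]
ft_force: [-1.1, 1.9, 4.8]
width: 0.6
```

carry_out(
  targets=[
    [[0,0,0],[-1,-3.5,0],0],
    [[0,0,0],[-2,-7,0],0],
    [[0,0,0],[-3,-10.5,0],0],
  ],
)

```text
t: 11.93
ee_pos: [599.0, -59.6, 73.2]
orientation: [-3.108, 0.454, -0.0]
ft_force: [-3.0, 0.3, 7.3]
width: 0.8
```

carry_out(
  targets=[
    [[0,0,0],[-1,-3.5,-0.1],0],
    [[0,0,0],[-2,-7,-0.1],0],
    [[0,0,0],[-3,-10.5,-0.3],0],
  ],
)

```text
t: 12.18
ee_pos: [596.0, -70.4, 72.3]
orientation: [3.109, -0.454, 0.0]
ft_force: [-0.2, -0.8, 3.0]
width: 0.4
```

Now the last wheel, at the far end.

carry_out(
  targets=[
    [[0,0,0],[-0.5,-2,10],0],
    [[0,0,0],[0,0,30],0],
    [[0,0,0],[10,34,30],0],
    [[0,0,0],[20,68,30],0],
    [[0,0,0],[27.4,92.9,30],0],
    [[0,0,0],[27.4,92.9,22],0],
    [[0,0,0],[27.4,92.9,14],0],
    [[0,0,0],[27.4,92.9,10],0],
    [[0,0,0],[27.4,92.9,8],0],
    [[0,0,0],[27.4,92.9,7],0],
  ],
)

```text
t: 13.02
ee_pos: [622.6, 21.9, 78.3]
orientation: [3.108, -0.456, -0.002]
ft_force: [0.1, 0.4, 0.3]
width: 0.4
```

carry_out(
  targets=[
    [[0,0,0],[0,0,-2],0],
    [[0,0,0],[0,0,-4],0],
    [[0,0,0],[0,0,-5],0],
    [[0,0,0],[0,0,-5.5],0],
    [[0,0,0],[0,0,-6],0],
  ],
)

```text
t: 13.43
ee_pos: [623.5, 23.0, 73.1]
orientation: [-3.109, 0.454, -0.0]
ft_force: [-0.2, -0.0, 0.7]
width: 0.2
```

carry_out(
  targets=[
    [[0,0,0],[0,0,-0.4],0],
    [[0,0,0],[0,0,-0.4],0],
  ],
)

```text
t: 13.6
ee_pos: [623.6, 23.2, 72.9]
orientation: [-3.109, 0.454, -0.001]
ft_force: [-0.0, -0.2, 1.5]
width: 0.6
```

carry_out(
  targets=[
    [[0,0,0],[0,0,-0.3],0],
    [[0,0,0],[0,0,-0.3],0],
  ],
)

```text
t: 13.77
ee_pos: [623.6, 23.3, 72.7]
orientation: [-3.109, 0.453, -0.001]
ft_force: [-0.4, 0.8, 2.1]
width: 0.5
```

carry_out(
  targets=[
    [[0,0,0],[-1,-3.5,-0.1],0],
    [[0,0,0],[-2,-7,-0.1],0],
    [[0,0,0],[-3,-10.5,-0.1],0],
  ],
)

```text
t: 14.02
ee_pos: [620.8, 12.5, 73.2]
orientation: [-3.108, 0.453, -0.002]
ft_force: [-2.0, 1.6, 8.6]
width: 0.8
```

carry_out(
  targets=[
    [[0,0,0],[-1,-3.5,-0.1],0],
    [[0,0,0],[-2,-7,-0.1],0],
    [[0,0,0],[-3,-10.5,-0.3],0],
    [[0,0,0],[-3.3,-11.5,6],0],
    [[0,0,0],[-3,-10.5,14],0],
    [[0,0,0],[3,10.5,12],0],
    [[0,0,0],[3,10.5,9],0],
    [[0,0,0],[3,10.5,6],0],
    [[0,0,0],[3,10.5,4],0],
    [[0,0,0],[3,10.5,2],0],
  ],
)

```text
t: 14.85
ee_pos: [622.9, 22.8, 73.8]
orientation: [3.108, -0.454, -0.001]
ft_force: [0.5, -0.6, -0.5]
width: 0.1
```

carry_out(
  targets=[
    [[0,0,0],[0,0,-1.2],0],
    [[0,0,0],[0,0,-2],0],
    [[0,0,0],[0,0,-2],0],
  ],
)

```text
t: 15.1
ee_pos: [623.3, 22.9, 72.5]
orientation: [-3.108, 0.454, 0.0]
ft_force: [-1.0, 1.2, 4.8]
width: 0.6
```

carry_out(
  targets=[
    [[0,0,0],[-1,-3.5,0],0],
    [[0,0,0],[-2,-7,0],0],
    [[0,0,0],[-3,-10.5,0],0],
  ],
)

```text
t: 15.35
ee_pos: [620.5, 12.4, 73.1]
orientation: [-3.108, 0.454, -0.0]
ft_force: [-2.0, 1.3, 6.9]
width: 0.5
```

carry_out(
  targets=[
    [[0,0,0],[-1,-3.5,-0.1],0],
    [[0,0,0],[-2,-7,-0.1],0],
    [[0,0,0],[-3,-10.5,-0.3],0],
    [[0,0,0],[-3.3,-11.5,6],0],
    [[0,0,0],[-3,-10.5,14],0],
    [[0,0,0],[3,10.5,12],0],
    [[0,0,0],[3,10.5,9],0],
    [[0,0,0],[3,10.5,6],0],
    [[0,0,0],[3,10.5,4],0],
    [[0,0,0],[3,10.5,2],0],
  ],
)

```text
t: 16.18
ee_pos: [622.9, 22.8, 73.8]
orientation: [3.108, -0.454, -0.001]
ft_force: [0.5, 0.0, 0.1]
width: 0.4
```

carry_out(
  targets=[
    [[0,0,0],[0,0,-1.2],0],
    [[0,0,0],[0,0,-2],0],
    [[0,0,0],[0,0,-2],0],
  ],
)

```text
t: 16.43
ee_pos: [623.3, 22.9, 72.5]
orientation: [-3.108, 0.454, 0.0]
ft_force: [-1.9, 1.8, 5.8]
width: -0.0
```

carry_out(
  targets=[
    [[0,0,0],[-1,-3.5,0],0],
    [[0,0,0],[-2,-7,0],0],
    [[0,0,0],[-3,-10.5,0],0],
  ],
)

```text
t: 16.68
ee_pos: [620.5, 12.4, 73.1]
orientation: [-3.108, 0.454, -0.0]
ft_force: [-2.8, 1.0, 7.9]
width: 0.3
```

carry_out(
  targets=[
    [[0,0,0],[-1,-3.5,-0.1],0],
    [[0,0,0],[-2,-7,-0.1],0],
    [[0,0,0],[-3,-10.5,-0.3],0],
  ],
)

```text
t: 16.93
ee_pos: [617.4, 1.6, 72.3]
orientation: [3.109, -0.454, 0.0]
ft_force: [-1.4, -0.1, 3.7]
width: 0.4
```

Clearing the stand before a final look.

carry_out(
  targets=[
    [[0,0,0],[0,-1,10],0],
    [[0,0,0],[0,0,40],0],
    [[0,0,0],[0,0,80],0],
    [[0,0,0],[0,0,120],0],
    [[0,0,0],[-30,30,140],0],
    [[0,0,0],[-55,60,150],0],
    [[0,0,0],[-80,90,160],0],
    [[0,0,0],[-105,120,160],0],
    [[0,0,0],[-125,150,160],0],
    [[0,0,0],[-150,180,160],0],
  ],
)

```text
t: 17.77
ee_pos: [466.7, 183.3, 233.0]
orientation: [-3.108, 0.454, -0.003]
ft_force: [0.6, 0.8, -0.0]
width: 0.4
```

carry_out(
  targets=[
    [[0,0,0],[-20,35,0],0],
    [[0,0,0],[-35,70,0],0],
    [[0,0,0],[-50,105,0],0],
    [[0,0,0],[-65,140,0],0],
    [[0,0,0],[-80,170,0],0],
    [[0,0,0],[-80,170,0],0],
    [[0,0,0],[-80,170,0],0],
  ],
)

```text
t: 18.35
ee_pos: [390.9, 348.1, 232.1]
orientation: [-3.104, 0.434, 0.012]
ft_force: [0.5, -0.4, -0.9]
width: 0.7
```

```bash
python3 - <<'E'
from h import *
o=monitor.get_obs(); print(o['ee_pos'],o['ft_force'],o['t'])
for n in('top','side'):
    im=vision.get_image(n)[:,:,::-1].copy(); a=cv2.imread(f'pics/{n}0.png')
    x,y=(280,130) if n=='top' else (250,190)
    h,w=(100,150) if n=='top' else (140,100)
    s=[cv2.resize(i[y:y+h,x:x+w],None,fx=4,fy=4,interpolation=cv2.INTER_CUBIC) for i in(a,im)]
    cv2.imwrite(f'pics/f_{n}.png',np.concatenate(s,0 if n=='top' else 1)); cv2.imwrite(f'pics/full_{n}.png',im)
    for q in('axle_b','pan','toe_stop','puller','spacer'):
        for r in place_of(q,n): print(n,q,round(r['confidence'],2),toworld(r['point'],n).round())
E
```

```text
[390.86947567 348.11767231 232.12526459] [ 0.52798339 -0.36473795 -0.87889242] 18.35
top axle_b 0.78 [599. -66.  43.]
top axle_b 0.78 [367. -28.  28.]
top axle_b 0.67 [ 758. -128.   30.]
top axle_b 0.62 [ 579. -134.   41.]
top axle_b 0.6 [620.  14.  38.]
top pan 0.56 [ 551. -279.   -3.]
top toe_stop 0.69 [678. 163.  -2.]
top puller 0.69 [464. -89.   0.]
top spacer 0.54 [718.  -1.   5.]
side axle_b 0.86 [ 756. -131.   29.]
side axle_b 0.79 [618.  11.  39.]
side axle_b 0.77 [371. -28.  32.]
side axle_b 0.72 [599. -58.  44.]
side axle_b 0.61 [ 577. -127.   41.]
side pan 0.96 [ 552. -283.   -0.]
side toe_stop 0.67 [682. 158.  -2.]
side puller 0.79 [460. -85.   2.]
side spacer 0.56 [717.  -1.  -1.]
```

View pics/f_top.png

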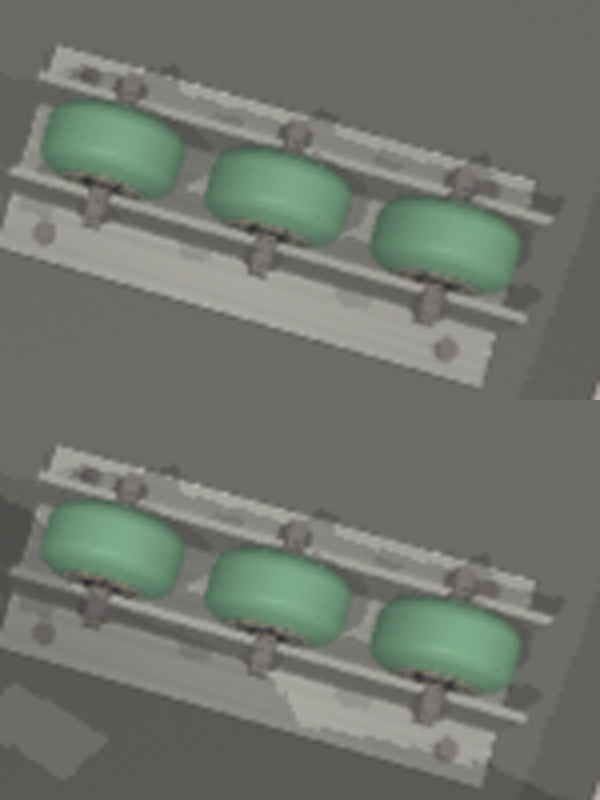

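View pics/f_side.png

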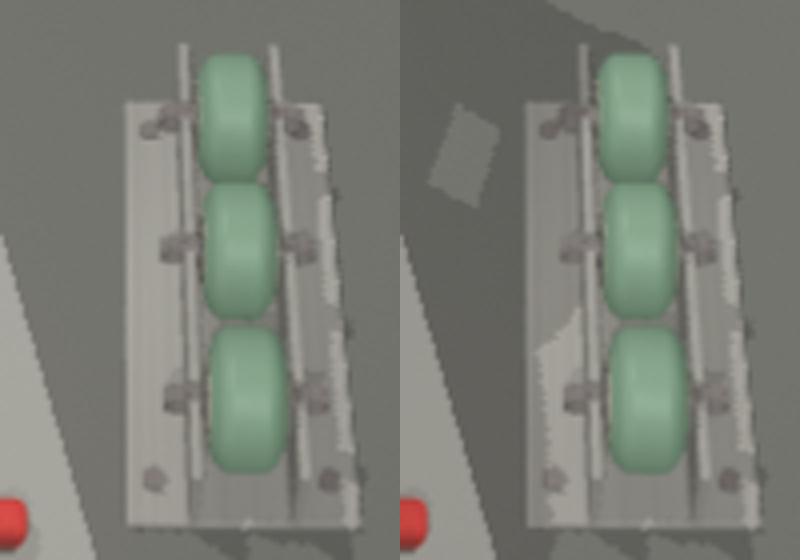

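View pics/full_top.png

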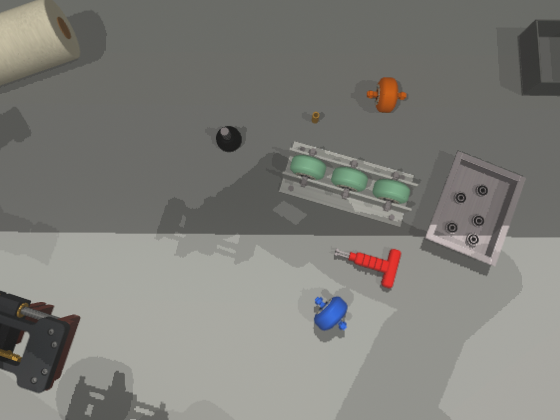

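The axles and bystanders look unmoved. The small specks on the treads have changed: the middle wheel's is gone, and one has appeared on wheel 1. Handing in.

```bash
python3 -c "
from h import *
print(order.close_job())"
```

```text
the job is handed in; nothing more can be done
None
```

I brushed all three mint-green wheels in the required order: pan end, middle, then far end. The job was handed in at about 18.5 s of robot time, and no verdict was reported.

- **Strokes:** Each wheel got three light strokes with the closed fingertips, all towards the pan. The highest force I read was about 9 N, against the 40 N limit.
- **Turn:** I estimate 1.5 rad or more per wheel, since the finger kept contact for about 18 mm on the strokes where I read the force, if it did not slip. The cameras cannot measure the angle directly. The only visual sign is that the tread specks changed on the pan-end and middle wheels; I saw none on the far one.
- **Final pictures:** The axles are still in their slots, and the pan, toe stop, puller and spacer are within about 5 mm of their first readings, which is within the detector's error. The top-view reading for the middle axle came out about 8 mm off along the row, but the side view and the before/after pictures show it unmoved. The arm is clear of everything.

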